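Free the mill hood with a mallet knock and hold it just below its balance point

TASK

The gas strut on the bench mill's hood is due to be set. Give the stiff release plunger a brisk knock downwards with the mallet so that the hood springs ajar, and put the mallet back down on the bench, clear of the mill; then take the hood by its bar handle, raise it past its balance point, where the strut begins to carry it, ease it back to just below that point (within ten degrees), where it wants to fall shut again, and keep holding it there, still, so that I can set the strut: the job ends with you holding the hood. Work the plunger only with the mallet, do not let the hood fall, and leave the other things on the bench alone.

Things in the scene. Friction and masses are not known exactly. Their poses are not given: they have to be found in the camera images.
- mill: Fixed bench mill: white housing 260 mm wide (y), 220 deep (x), 78 high, grey hood on top to 128 mm when shut. Origin: centre of its underside on the bench; -x is its front, z up; all mm positions below are in this frame. At the front right a grey latch housing (y -113 to -67, x -168 to -110, top at z 83) carries the release plunger. A gas strut is on its left (+y) side.
- hood (a joint): Angle of the hood (hollow, 0.87 kg) about its rear hinge line, rad. 0 = shut and latched. Once the plunger is knocked down it springs ajar to 0.075 and rests there, free to be lifted. Stop at 1.25. Balance point 0.80 (46 degrees): below it the hood falls shut (force at the bar 0.5 N at 0.70, 4 N near 0.1), above it the strut carries it up (0.5 N at 0.90). It stays nowhere between by itself.
- hood_bar (a point): Middle of the hood's handle: round steel bar, 12 mm diameter, 100 mm long along y, an arm at each end. Hood shut: x -152, y 20, z 108. 47 mm from the bar's axis to the hood's front face behind it; free beneath it. It moves with the hood on an arc of 253 mm radius about the hinge line; being round it turns between gripper pads.
- hood_hinge (a point): Point on the hood's hinge line at the mill's back: x 100, y 0, z 92. The hinge line runs along y; the hood's front swings up and back.
- plunger (a joint): Downward travel of the sprung release plunger, m: 0 = up, 0.010 = on its stop. It takes about 6 N to start and 10 N at the bottom, frees the hood at about 7 mm and springs back up by itself.
- plunger_top (a point): Middle of the plunger's flat round steel cap, 20 mm in diameter: x -142, y -90, z 105 when up, 22 mm above the latch housing. Free above; the hood's front face is 37 mm behind the plunger's axis.
- mallet: Mallet, 0.30 kg, standing on one face: round head 36 mm in diameter, 72 tall, white plastic faces above and below, steel middle. Level wooden handle leaves the head at z 36 towards the mallet's -x: 16 mm wide, 22 high from 18 to 80 mm from the head's axis, then 18 x 26 to its end at 141. Origin: centre of the lower face, z up. Centre of mass 10 mm from the head's axis towards the handle.
- beaker_100: Bystander: clear glass beaker, 58 mm wide, 70 tall, left of the mill near the bench's front edge. Origin: centre of its underside.
- pp_beaker: Bystander: frosted plastic beaker, 66 mm wide, 76 tall, left of the mill. Origin: centre of its underside.
- vial_1: Bystander: black-capped glass vial, 25 mm wide, 48 tall, left front of the mill. Origin: centre of its underside.
- petri: Bystander: small covered dish, 59 mm wide, 16 tall, in front of the mill. Origin: centre of its underside.
- tape_1: Bystander: roll of tape lying flat, 57 mm wide, 19 tall, to the right of the mill. Origin: centre of its underside.
- vial_4: Bystander: small glass vial, 19 mm wide, 40 tall, at the right of the bench. Origin: centre of its underside.

How it is judged:
By the outcome, as a careful person would: the job done as asked, in the order asked, and still so for the second after the job is handed in, while the arm keeps its last pose, push and grip.
It also fails if it takes over 58 s, if anything falls off the work surface, if the arm or the gripper's body presses on something with over 40 N, if the wrist force passes 120 N, or if a joint passes its speed limit or range.

ROBOT

A 6-joint arm with a two-finger parallel gripper is mounted at the origin on a cart in front of the work surface, level with it; the furniture and walls round the work are solid. World frame = base frame: x ahead of the robot, y to its left, z up, the work surface at z = 0. Lengths are in m, angles in rad, forces in N, time in s.
With the tool pointing down it reaches from about 0.35 to 0.775 m from the base axis. Payload 7.3 kg.
Tool frame: the origin (TCP) lies midway between the tips of the shut fingers; the grasp point (between the pads) lies 19 mm behind it (robot.grip_depth is the z of the grasp point in the tool frame, in m); z points along the fingers, y is the line along which they close (so a half turn about z gives the same grasp; the last joint's range is limited). The gripper opens to 92 mm and grips with 3 to 60 N. Pads are 19 mm wide; open, the fingers measure 130 mm over their backs; the gripper's body (75 mm by 190 mm) begins 47 mm behind the grasp point.
Start: joints at [-1.309, 0.342, 1.524, -0, 1.275, -0.146], TCP at [0.208, -0.482, 0.227] pointing down, gripper open.
Joint ranges: [-2.53, 2.53], [-0.77, 2.02], [0.04, 2.7], [-1, 4.14], [0.28, 2.66], [-3.11, 3.11]. Speed limits (rad/s): [2.57, 2.57, 3.14, 3.14, 3.14, 3.14].

INTERFACE

Orientations are given as [roll, pitch, yaw] about the fixed x, y, z axes, in that order (R = Rz(yaw) Ry(pitch) Rx(roll)).
In Python, from cell import robot, viewer gives the robot as it stands.
- The arm moves only by the tool step_arm, never from a script. Its argument "increments" is a list of rows, each an object with "delta_pos": the shift along the tool's x, y, z in cm, a list of three; "dr": the turn, a rotation vector about the tool's x, y, z in degrees, a list of three; "fingers": the closure, from -1 (fully open) to 1 (shut), so that 0 is half open. In form: [{"delta_pos": [tx, ty, tz], "dr": [wx, wy, wz], "fingers": fingers}, ...]. A call has exactly 5 rows; each row is the pose to reach, as a shift and turn from the pose commanded when the call began, along the tool's axes at that moment; what a row does not reach only later rows make up. A row lasts 1/8 s, in which the tool goes at most 62.5 mm and 10.7 degrees, less where a joint would pass 70% of its speed; a pose out of reach is approached as far as the arm can. A call with a gripper value outside its range is refused whole. The fingers move at their own pace and stop on an object; "newtons" is the grip in N (left out, the last holds). Time passes only in rows, so rows that repeat a pose let the fingers close, or fill a call up. It gives the time, the measured TCP pose, the force, the opening and the grip force at its end, in the units of the state.
- robot.observe(): the state, without advancing time (a new reading comes with each control period).
- viewer.read_camera(name): name is "side" or "top"; returns the picture (420x560x3 uint8, red, green, blue); there is no depth.
- viewer.camera_params(name): a dict with "K" (3x3 intrinsics, pixels), "k1" (the pictures are not rectified: a ray, as slopes to the right and down, at radius r is drawn at 1 + k1 r^2 times it, then the intrinsics apply), "T" (4x4, takes a point from camera to world coordinates). Camera axes: x right, y down, z forward; pixel columns grow to the right and rows downward; lengths in m; the calibration is good to about 2 mm. A picture is of the moment at which its call begins. camera_params takes no time and is no camera call.
- robot.hand_in(): hands the job in; it is judged then, once.
The state is a dict: "time": time; "qpos": joint angles; "qvel": joint speeds; "joint_efforts": joint torques, N m; "tool_pos": TCP position; "tool_rot": TCP orientation; "contact_force": force on the tool from outside, world axes, zero at the start; "torque": the same for the moment, N m; "opening": finger opening in m; "grip_force": force on a finger pad.
Only numpy, scipy, OpenCV 4.12 (cv2) and the standard library are available. Lean on these libraries where they do the work, as an engineer would, in place of code of your own. Each camera call takes 0.05 s, during which the arm holds its last target. There are 200 camera calls.

## Working session

There is one attempt and no reset: what is moved stays moved. The work goes in short steps, Python scripts to look and compute and a tool call to move; the robot and the scene stay as the last step left them, time stands still between calls to the robot, and variables do not carry over. Pictures are saved under pics/ and viewed, at most 10 in all, crops included, and the job is handed in when it is done.

Besides the shell and the picture viewer there is one more tool, called after "Request:" as a command line: name --argument value ..., lists and objects as JSON in quotes. step_arm: Moves the arm, as the interface text tells. Its arguments: {"type":"object","properties":{"increments":{"type":"array"},"newtons":{"type":"number"}},"required":["increments"]}

```bash
ls; mkdir -p pics; python3 - <<'E'
from cell import robot, viewer
import cv2,numpy as np
for n in("side","top"):
    im=viewer.read_camera(n); cv2.imwrite(f"pics/{n}0.png",im[:,:,::-1]); 
    p=viewer.camera_params(n); print(n,p["K"],p["k1"],np.round(p["T"],4))
s=robot.observe();print(s, robot.grip_depth)
E
```

```text
pics
side [[435.23817811   0.         282.97026487]
 [  0.         435.23817811 206.74495321]
 [  0.           0.           1.        ]] -0.03180790327374527 [[ 0.9698 -0.1463  0.1953  0.2844]
 [-0.2432 -0.5155  0.8216 -1.1239]
 [-0.0196 -0.8443 -0.5355  0.8558]
 [ 0.      0.      0.      1.    ]]
top [[485.81145115   0.         278.55998721]
 [  0.         485.81145115 214.30429134]
 [  0.           0.           1.        ]] -0.02508786127027717 [[ 0.025  -0.9955  0.0915  0.4541]
 [-0.9996 -0.0259 -0.0079  0.061 ]
 [ 0.0103 -0.0912 -0.9958  1.3399]
 [ 0.      0.      0.      1.    ]]
{'time': 0.1, 'qpos': array([-1.30899517e+00,  3.42683631e-01,  1.52488391e+00,  1.08000387e-05,
        1.27542380e+00, -1.45993832e-01]), 'qvel': array([ 0.00118128, -0.00029426, -0.00148796,  0.00029394,  0.0005261 ,
        0.00100256]), 'joint_efforts': array([ 3.46598266e-03, -4.32000089e+01, -2.44695979e+01,  7.19426712e-02,
        5.25610533e-02, -4.29287070e-05]), 'tool_pos': array([ 0.20814187, -0.48159287,  0.22611171]), 'tool_rot': array([-3.14021035e+00, -2.13693263e-04,  4.07791691e-01]), 'contact_force': array([-0.2029618 ,  0.19030712,  0.54012786]), 'torque': array([ 0.01642576, -0.01050489, -0.01166967]), 'grip_force': 0.0, 'opening': 0.09173235675173089} -0.0188
```

View pics/side0.png

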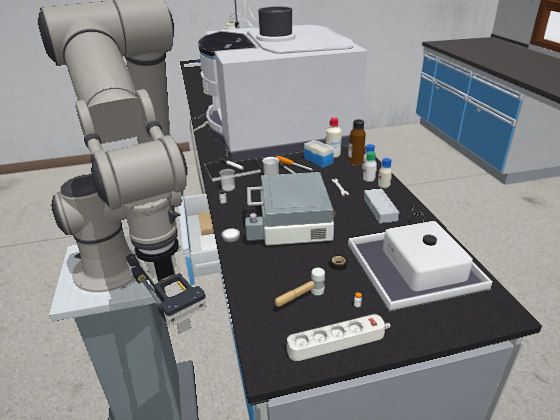

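View pics/top0.png

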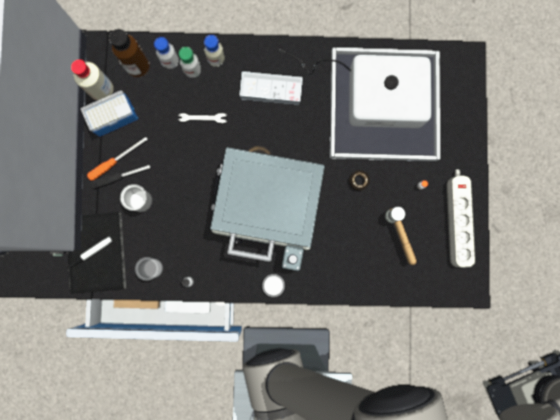

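The side view shows the mallet head at about (318,281) with its handle end at (278,300), and the plunger near (256,218). The top view shows the mallet head at (397,214) with its handle end at (412,262), the bar from (230,252) to (271,256), and the plunger at (293,258). I'll zoom in to get exact pixels.

```bash
cat > h.py <<'E'
import cv2,numpy as np
from cell import robot, viewer
P={n:viewer.camera_params(n) for n in("side","top")}
def ray(n,u,v):
    p=P[n];K=np.array(p["K"]);T=np.array(p["T"])
    d=cv2.undistortPoints(np.array([[[u,v]]],float),K,np.array([p["k1"],0,0,0.]))[0,0]
    return T[:3,3],T[:3,:3]@np.array([d[0],d[1],1])
def plane(n,u,v,z):
    o,d=ray(n,u,v);return o+d*(z-o[2])/d[2]
def tri(a,b):
    (o1,d1),(o2,d2)=ray("side",*a),ray("top",*b)
    s=np.linalg.lstsq(np.c_[d1,-d2],o2-o1,rcond=None)[0]
    p,q=o1+s[0]*d1,o2+s[1]*d2
    return (p+q)/2,np.linalg.norm(p-q)
def proj(n,X):
    p=P[n];T=np.linalg.inv(np.array(p["T"]));c=T[:3,:3]@X+T[:3,3]
    return cv2.projectPoints(c[None],np.zeros(3),np.zeros(3),np.array(p["K"]),np.array([p["k1"],0,0,0.]))[0][0,0]
E
python3 - <<'E'
import cv2,numpy as np
def crop(f,x,y,w,h,s,o):
    im=cv2.imread(f)[y:y+h,x:x+w]; im=cv2.resize(im,None,fx=s,fy=s,interpolation=cv2.INTER_CUBIC)
    for k in range(0,w,10):
        cv2.putText(im,str(x+k) if k%20==0 else "",(k*s,8),0,.3,(0,255,255),1);cv2.line(im,(k*s,10),(k*s,14),(0,255,255),1)
    for k in range(0,h,10):
        cv2.putText(im,str(y+k) if k%20==0 else "",(0,k*s+4),0,.3,(0,255,255),1);cv2.line(im,(20,k*s),(25,k*s),(0,255,255),1)
    cv2.imwrite(o,im)
crop("pics/side0.png",215,165,130,145,4,"pics/sc.png")
crop("pics/top0.png",205,140,160,145,4,"pics/tc.png")
from h import *
# mallet head (white), handle (wood) masks
for n in("side","top"):
    im=cv2.imread(f"pics/{n}0.png");hsv=cv2.cvtColor(im,cv2.COLOR_BGR2HSV)
    m=cv2.inRange(hsv,(8,80,60),(25,255,255))
    k,l,st,c=cv2.connectedComponentsWithStats(m)
    x0,y0,x1,y1=(265,255,335,315) if n=="side" else (375,195,430,275)
    for i in range(1,k):
        if st[i,4]>40 and x0<c[i][0]<x1 and y0<c[i][1]<y1:
            pts=np.argwhere(l==i)[:,::-1].astype(np.float32);print(n,"wood",st[i],c[i],cv2.minAreaRect(pts))
    m=cv2.inRange(hsv,(0,0,90),(180,70,255));m2=np.zeros_like(m);m2[y0:y1,x0:x1]=m[y0:y1,x0:x1]
    k,l,st,c=cv2.connectedComponentsWithStats(m2)
    for i in range(1,k):
        if st[i,4]>20: print(n,"white",st[i],c[i])
E
```

```text
side wood [275 281  39  26 381] [293.57742782 293.53018373] ((294.2752380371094, 293.0825500488281), (9.481996536254883, 43.481727600097656), 61.69924545288086)
side white [311 267  14  28 331] [317.88217523 280.43806647]
top wood [395 221  22  44 388] [405.46391753 243.02319588] ((405.28082275390625, 242.5821990966797), (46.23125076293945, 9.012167930603027), 69.44395446777344)
top white [386 206  20  17 253] [395.60079051 213.98814229]
```

View pics/sc.png

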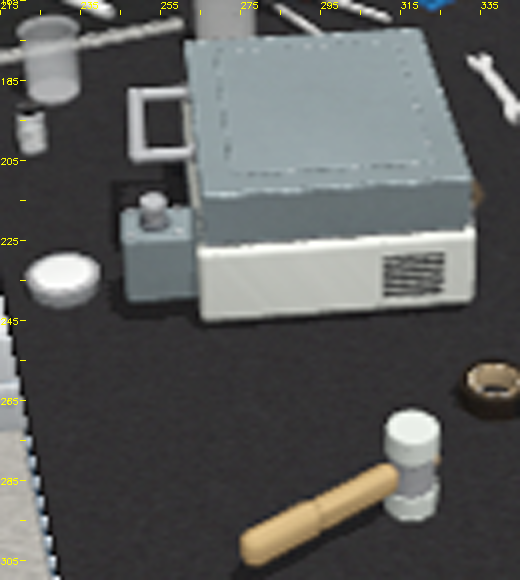

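View pics/tc.png

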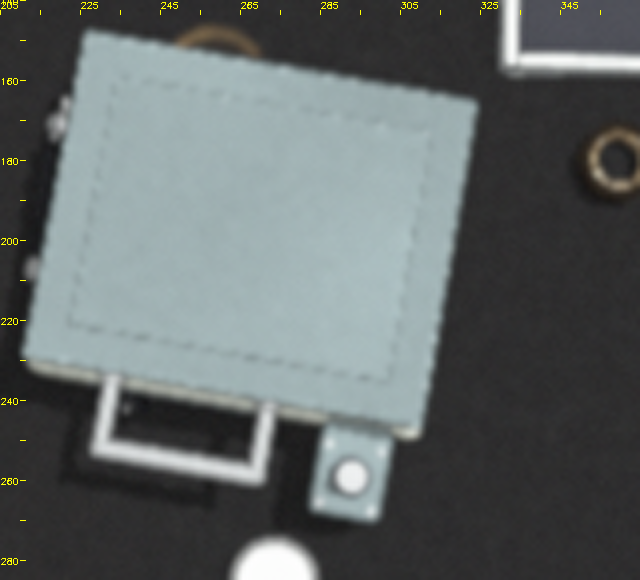

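Zoomed in, the plunger cap is at side (253,214.5) and top (292.8,259). The bar ends are at side (248,188)/(249,204) and top (229,252)/(270,259.5). The hood's top corners are clear in the top view.

```bash
python3 - <<'E'
from h import *
np.set_printoptions(precision=4,suppress=True)
pl=tri((253,214.5),(292.75,259));print("plunger",pl)
b1=tri((248.2,188),(229.2,252.2));b2=tri((248.8,204.2),(270,259.5));print("bar",b1,b2)
print("barmid plane",(plane("top",229.2,252.2,.108)+plane("top",270,259.5,.108))/2)
C=[plane("top",*p,.128) for p in((226.7,147.7),(324,165.7),(309.7,249),(211.7,230.5))]
for c in C:print("corner",c)
d=[C[0]-C[1],C[3]-C[2],b1[0]-b2[0]]
ya=[np.arctan2(-v[0],v[1]) for v in d]; print("yaw",ya,[np.linalg.norm(v) for v in d]); e=C[1]-C[2];print(np.arctan2(e[1],e[0]),np.linalg.norm(e))
print("hood right front",tri((265.7,213.7),(309.7,249)),"rear",tri((332.5,210.5),(324,165.7)))
yaw=np.arctan2(e[1],e[0])
R=lambda a:np.array([[np.cos(a),-np.sin(a)],[np.sin(a),np.cos(a)]])
for y in (np.mean(ya),yaw): 
  print("origin from plunger",plane("top",292.75,259,.105)[:2]-R(y)@[-.142,-.09],"bar",(b1[0]+b2[0])[:2]/2-R(y)@[-.152,.02],"hoodc",np.mean(C,0)[:2])
# mallet
print("head top",plane("top",397.5,213.7,.072),tri((318,271),(397.5,213.7)))
m0=plane("top",405.3,242.6,.045)
print("handle mid",m0,tri((294.3,293.1),(405.3,242.6)))
a=np.deg2rad(69.44);
q=[plane("top",405.3+s*23*np.cos(a),242.6+s*23*np.sin(a),.045) for s in(-1,1)];print("handle ends",q, "dir",np.arctan2(*(q[0]-q[1])[[1,0]]))
im=viewer.read_camera("top");
for n,px,z in(("petri",(273,285),.016),("vial1",(187,282),.04),("tape",(360,180),.019),("vial4",(423,184),.04)):print(n,plane("top",*px,z))
E
```

```text
plunger (array([0.4558, 0.0122, 0.1034]), np.float64(0.0020635313676749733))
bar (array([0.4693, 0.1732, 0.1082]), np.float64(0.0029913994832874717)) (array([0.4531, 0.0698, 0.1074]), np.float64(0.00203999653653925))
barmid plane [0.46   0.1217 0.108 ]
corner [0.7316 0.1871 0.128 ]
corner [ 0.6919 -0.0606  0.128 ]
corner [ 0.4807 -0.0284  0.128 ]
corner [0.5205 0.2171 0.128 ]
yaw [np.float64(-0.15864000966334882), np.float64(-0.1608985181875452), np.float64(-0.15559628059877206)] [np.float64(0.25082062697254687), np.float64(0.24871435955645377), np.float64(0.10472207484448126)]
-0.15124835335073267 0.2137290578532719
hood right front (array([ 0.4852, -0.0292,  0.1269]), np.float64(0.009145406013286487)) rear (array([ 0.6936, -0.0613,  0.1221]), np.float64(0.0010270230047899468))
origin from plunger [0.6092 0.0788] bar [0.6082 0.0778] hoodc [0.6062 0.0788]
origin from plunger [0.6087 0.0799] bar [0.6085 0.0788] hoodc [0.6062 0.0788]
head top [ 0.5803 -0.262   0.072 ] (array([ 0.5817, -0.2627,  0.0705]), np.float64(0.002670101238069564))
handle mid [ 0.5059 -0.2901  0.045 ] (array([ 0.5069, -0.2929,  0.0354]), np.float64(0.001371174643924389))
handle ends [array([ 0.5631, -0.2682,  0.045 ]), array([ 0.449 , -0.3119,  0.045 ])] dir 0.36578610423287083
petri [0.3836 0.0607 0.016 ]
vial1 [0.387  0.2888 0.04  ]
tape [ 0.6761 -0.1715  0.019 ]
vial4 [ 0.6664 -0.3397  0.04  ]
```

```bash
cat >> h.py <<'E'
from scipy.spatial.transform import Rotation as Ro
np.set_printoptions(precision=3,suppress=True)
def mv(*targets):
    s=robot.observe();R=Ro.from_euler("xyz",s["tool_rot"])
    for pos,rpy in targets:
        print("delta_pos",R.inv().apply(np.array(pos)-s["tool_pos"])*100,"dr",np.degrees((R.inv()*Ro.from_euler("xyz",rpy)).as_rotvec()))
    print("t",s["time"],s["tool_pos"],s["tool_rot"],"F",s["contact_force"],"op",s["opening"],"q",s["qpos"])
E
python3 -c "
from h import *
pi=np.pi
mv(([.5436,-.2763,.14],[pi,0,.366]),([.5436,-.2763,.019],[pi,0,.366]))"
```

```text
delta_pos [38.936 -5.539  8.635] dr [-0.063 -0.008  2.395]
delta_pos [38.934 -5.526 20.735] dr [-0.063 -0.008  2.395]
t 0.15 [ 0.208 -0.482  0.226] [-3.14  -0.     0.408] F [-0.149 -0.435  0.056] op 0.09196827061531844 q [-1.309  0.343  1.525 -0.     1.275 -0.146]
```

Request:
step_arm --increments '[{"delta_pos": [5,-0.7,1],"dr": [0,0,0.5],"fingers": -1},{"delta_pos": [11,-1.5,2.5],"dr": [0,0,1],"fingers": -1},{"delta_pos": [17,-2.4,4],"dr": [0,0,2],"fingers": -1},{"delta_pos": [23,-3.3,5.5],"dr": [0,0,2.4],"fingers": -1},{"delta_pos": [29,-4.1,7],"dr": [0,0,2.4],"fingers": -1}]' --newtons 60

```text
time: 0.78
tool_pos: [0.4596, -0.328, 0.1561]
tool_rot: [3.142, 0.0, 0.366]
contact_force: [0.4, -0.5, 0.7]
opening: 0.0918
grip_force: 0.0
```

Request:
step_arm --increments '[{"delta_pos": [5,-0.9,1],"dr": [0,0,0],"fingers": -1},{"delta_pos": [9.9,-1.8,2],"dr": [0,0,0],"fingers": -1},{"delta_pos": [9.9,-1.8,6],"dr": [0,0,0],"fingers": -1},{"delta_pos": [9.9,-1.8,9],"dr": [0,0,0],"fingers": -1},{"delta_pos": [9.9,-1.8,9],"dr": [0,0,0],"fingers": -1}]'

```text
time: 1.4
tool_pos: [0.5427, -0.2759, 0.0641]
tool_rot: [-3.137, 0.003, 0.366]
contact_force: [0.3, 0.2, -0.4]
opening: 0.0917
grip_force: 0.0
```

```bash
python3 -c "
from h import *
pi=np.pi
mv(([.5436,-.2763,.019],[pi,0,.366]))"
```

```text
delta_pos [0.086 0.095 4.511] dr [-0.279  0.2    0.012]
t 1.4 [ 0.543 -0.276  0.064] [-3.137  0.003  0.366] F [ 0.344  0.242 -0.444] op 0.09173522335490143 q [-0.596  0.657  1.475 -0.     1.015  0.609]
```

Request:
step_arm --increments '[{"delta_pos": [0.1,0,2.5],"dr": [0,0,0],"fingers": -1},{"delta_pos": [0.1,0,4.5],"dr": [0,0,0],"fingers": -1},{"delta_pos": [0.1,0,4.5],"dr": [0,0,0],"fingers": 1},{"delta_pos": [0.1,0,4.5],"dr": [0,0,0],"fingers": 1},{"delta_pos": [0.1,0,4.5],"dr": [0,0,0],"fingers": 1}]' --newtons 60

```text
time: 2.02
tool_pos: [0.5459, -0.2773, 0.0232]
tool_rot: [3.14, -0.001, 0.366]
contact_force: [0.3, -1.0, -0.6]
opening: 0.0663
grip_force: 0.0
```

Request:
step_arm --increments '[{"delta_pos": [0,0,0],"dr": [0,0,0],"fingers": 1},{"delta_pos": [0,0,0],"dr": [0,0,0],"fingers": 1},{"delta_pos": [0,0,0],"dr": [0,0,0],"fingers": 1},{"delta_pos": [0,0,0],"dr": [0,0,0],"fingers": 1},{"delta_pos": [0,0,-3],"dr": [0,0,0],"fingers": 1}]'

```text
time: 2.65
tool_pos: [0.5436, -0.2758, 0.0498]
tool_rot: [-3.137, 0.003, 0.366]
contact_force: [0.2, -0.1, 0.4]
opening: 0.0162
grip_force: 0.0
```

```bash
python3 -c "
from h import *
pi=np.pi
mv()
for n in('side','top'):
    im=viewer.read_camera(n);x,y=(250,220) if n=='side' else (350,150)
    c=cv2.resize(im[y:y+100,x:x+100],None,fx=4,fy=4,interpolation=2);globals()[n]=c
cv2.imwrite('pics/g1.png',np.hstack([side,top])[:,:,::-1])"
```

```text
t 2.65 [ 0.544 -0.276  0.05 ] [-3.137  0.003  0.366] F [ 0.2   -0.103  0.445] op 0.016197936975224675 q [-0.595  0.676  1.484 -0.     0.986  0.61 ]
```

View pics/g1.png

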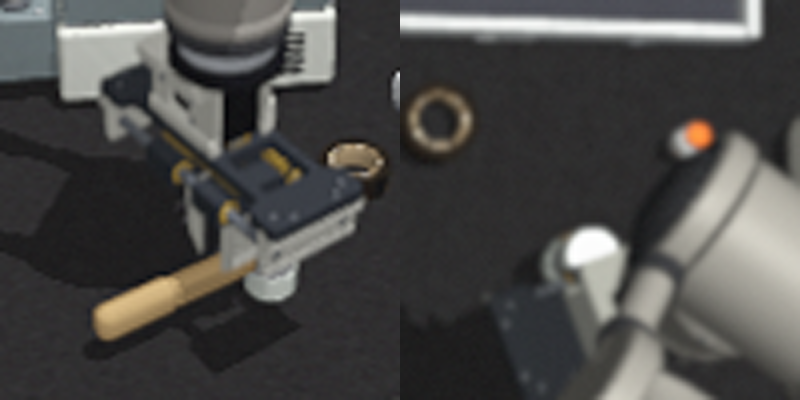

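The mallet handle is between the fingers (side crop, around (250,260)) and the head is just beneath the gripper, but the grip force still reads 0. I'll hold here to let the grip build.

Request:
step_arm --increments '[{"delta_pos": [0,0,0],"dr": [0,0,0],"fingers": 1},{"delta_pos": [0,0,0],"dr": [0,0,0],"fingers": 1},{"delta_pos": [0,0,-4],"dr": [0,0,0],"fingers": 1},{"delta_pos": [0,0,-8],"dr": [0,0,0],"fingers": 1},{"delta_pos": [0,0,-8],"dr": [0,0,0],"fingers": 1}]' --newtons 60

```text
time: 3.38
tool_pos: [0.5466, -0.2777, 0.1345]
tool_rot: [3.137, -0.003, 0.366]
contact_force: [-0.3, -0.7, 0.3]
opening: 0.0003
grip_force: 0.0
```

```bash
python3 -c "
from h import *
pi=np.pi
mv()
im=np.hstack([viewer.read_camera('side')[130:380,200:400],viewer.read_camera('top')[130:380,320:520]])
cv2.imwrite('pics/g2.png',cv2.resize(im[:,:,::-1],None,fx=2,fy=2,interpolation=2))"
```

```text
t 3.375 [ 0.547 -0.278  0.134] [ 3.137 -0.003  0.366] F [-0.251 -0.663  0.307] op 0.00030517720484445196 q [-0.595  0.579  1.402 -0.     1.155  0.61 ]
```

View pics/g2.png

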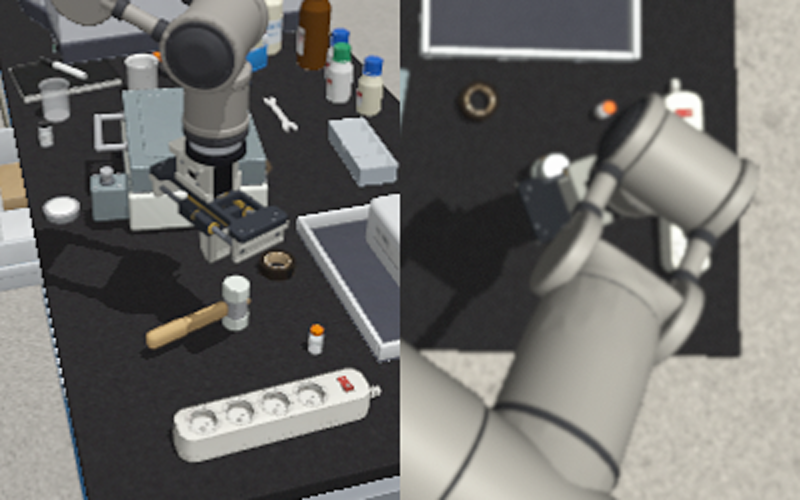

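The mallet is still standing where it was (side crop (236,300)): I lifted before the fingers had closed. I'll open to half, lower again and wait for the grip.

Request:
step_arm --increments '[{"delta_pos": [0,0,2],"dr": [0,0,0],"fingers": 0},{"delta_pos": [0,0,2],"dr": [0,0,0],"fingers": 0},{"delta_pos": [0,0,2],"dr": [0,0,0],"fingers": 0},{"delta_pos": [0,0,2],"dr": [0,0,0],"fingers": 0},{"delta_pos": [0,0,2],"dr": [0,0,0],"fingers": 0}]'

```text
time: 4.1
tool_pos: [0.5453, -0.2769, 0.1121]
tool_rot: [3.141, -0.0, 0.366]
contact_force: [0.2, 0.6, 0.5]
opening: 0.044
grip_force: 0.0
```

```bash
python3 -c "
from h import *
pi=np.pi
mv(([.5436,-.2763,.019],[pi,0,.366]))"
```

```text
delta_pos [-0.144 -0.119  9.312] dr [ 0.037 -0.022 -0.007]
t 4.1 [ 0.545 -0.277  0.112] [ 3.141 -0.     0.366] F [0.169 0.621 0.537] op 0.043993176196075824 q [-0.595  0.602  1.427 -0.     1.111  0.61 ]
```

Request:
step_arm --increments '[{"delta_pos": [0,0,4],"dr": [0,0,0],"fingers": 0},{"delta_pos": [0,0,8],"dr": [0,0,0],"fingers": 0},{"delta_pos": [0,0,9.2],"dr": [0,0,0],"fingers": 0},{"delta_pos": [0,0,9.2],"dr": [0,0,0],"fingers": 1},{"delta_pos": [0,0,9.2],"dr": [0,0,0],"fingers": 1}]' --newtons 60

```text
time: 4.72
tool_pos: [0.5462, -0.2774, 0.0215]
tool_rot: [3.139, -0.002, 0.366]
contact_force: [-0.4, 0.3, 0.2]
opening: 0.0307
grip_force: 0.0
```

Request:
step_arm --increments '[{"delta_pos": [0,0,0],"dr": [0,0,0],"fingers": 1},{"delta_pos": [0,0,0],"dr": [0,0,0],"fingers": 1},{"delta_pos": [0,0,0],"dr": [0,0,0],"fingers": 1},{"delta_pos": [0,0,0],"dr": [0,0,0],"fingers": 1},{"delta_pos": [0,0,0],"dr": [0,0,0],"fingers": 1}]'

```text
time: 5.35
tool_pos: [0.5456, -0.2771, 0.0209]
tool_rot: [3.14, -0.001, 0.366]
contact_force: [-0.7, 0.1, 6.5]
opening: 0.0157
grip_force: 60.0
```

Request:
step_arm --increments '[{"delta_pos": [0,0,-3],"dr": [0,0,0],"fingers": 1},{"delta_pos": [0,0,-8],"dr": [0,0,0],"fingers": 1},{"delta_pos": [0,0,-14],"dr": [0,0,0],"fingers": 1},{"delta_pos": [0,0,-19],"dr": [0,0,0],"fingers": 1},{"delta_pos": [0,0,-19],"dr": [0,0,0],"fingers": 1}]'

```text
time: 5.98
tool_pos: [0.5468, -0.2777, 0.2142]
tool_rot: [3.134, -0.005, 0.366]
contact_force: [0.1, -0.7, -3.3]
opening: 0.0157
grip_force: 60.0
```

```bash
python3 -c "
from h import *
pi=np.pi
mv(([.4175,.018,.19],[pi,0,-.156]))"
```

```text
delta_pos [ -1.497 -32.257   2.183] dr [ 0.33  -0.382 29.911]
t 5.975 [ 0.547 -0.278  0.214] [ 3.134 -0.005  0.366] F [ 0.117 -0.658 -3.302] op 0.015655688196314934 q [-0.595  0.51   1.293 -0.     1.33   0.61 ]
```

Request:
step_arm --increments '[{"delta_pos": [0,-4,0],"dr": [0,0,4],"fingers": 1},{"delta_pos": [-0.3,-9,0],"dr": [0,0,10],"fingers": 1},{"delta_pos": [-0.5,-14,0],"dr": [0,0,16],"fingers": 1},{"delta_pos": [-0.8,-19,0],"dr": [0,0,21],"fingers": 1},{"delta_pos": [-1,-24,0],"dr": [0,0,26],"fingers": 1}]'

```text
time: 6.6
tool_pos: [0.4479, -0.0545, 0.2079]
tool_rot: [-3.141, 0.004, -0.091]
contact_force: [1.0, 0.8, -2.2]
opening: 0.0155
grip_force: 60.0
```

```bash
python3 -c "
from h import *
pi=np.pi
mv(([.4175,.018,.19],[pi,0,-.156]))"
```

```text
delta_pos [-3.683 -6.944  1.807] dr [-0.038  0.204  3.715]
t 6.6 [ 0.448 -0.055  0.208] [-3.141  0.004 -0.091] F [ 1.033  0.765 -2.158] op 0.015536534808268136 q [-0.291  0.227  1.742  0.     1.176  1.371]
```

Request:
step_arm --increments '[{"delta_pos": [-2,-4,0],"dr": [0,0,2],"fingers": 1},{"delta_pos": [-3.6,-6.9,1],"dr": [0,0,3.7],"fingers": 1},{"delta_pos": [-3.6,-6.9,1.5],"dr": [0,0,3.7],"fingers": 1},{"delta_pos": [-3.6,-6.9,1.5],"dr": [0,0,3.7],"fingers": 1},{"delta_pos": [-3.6,-6.9,1.5],"dr": [0,0,3.7],"fingers": 1}]'

```text
time: 7.22
tool_pos: [0.4205, 0.0149, 0.1944]
tool_rot: [3.141, 0.0, -0.153]
contact_force: [0.4, 0.4, -2.7]
opening: 0.0157
grip_force: 60.0
```

```bash
python3 -c "
from h import *
pi=np.pi
mv(([.4175,.018,.17],[pi,0,-.156]),([.4175,.018,.114],[pi,0,-.156]))
im=np.hstack([viewer.read_camera('side')[120:260,200:330],viewer.read_camera('top')[160:300,210:340]])
cv2.imwrite('pics/k1.png',cv2.resize(im[:,:,::-1],None,fx=3,fy=3,interpolation=2))"
```

```text
delta_pos [-0.338 -0.259  2.443] dr [0.015 0.021 0.148]
delta_pos [-0.336 -0.261  8.043] dr [0.015 0.021 0.148]
t 7.225 [0.42  0.015 0.194] [ 3.141  0.    -0.153] F [ 0.419  0.37  -2.654] op 0.015726538535981285 q [-0.147  0.185  1.839 -0.     1.118  1.577]
```

View pics/k1.png

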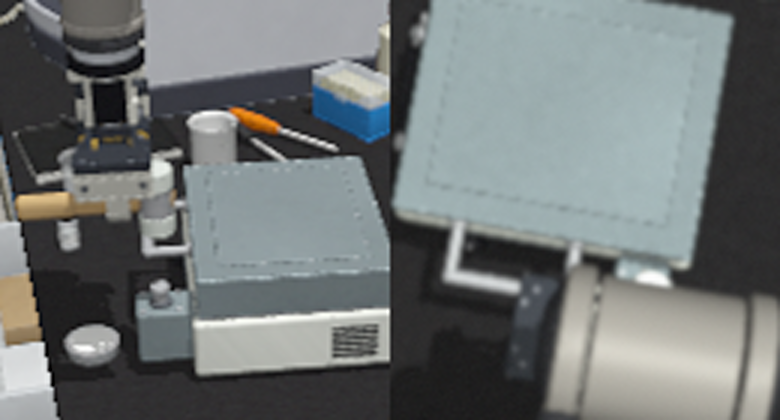

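The mallet is level and its face sits straight above the plunger (side crop: face (158,235), cap (160,287)). Now the knock.

Request:
step_arm --increments '[{"delta_pos": [-0.3,-0.3,2],"dr": [0,0,0],"fingers": 1},{"delta_pos": [-0.3,-0.3,2],"dr": [0,0,0],"fingers": 1},{"delta_pos": [-0.3,-0.3,8.1],"dr": [0,0,0],"fingers": 1},{"delta_pos": [-0.3,-0.3,8.1],"dr": [0,0,0],"fingers": 1},{"delta_pos": [-0.3,-0.3,3],"dr": [0,0,0],"fingers": 1}]'

```text
time: 7.95
tool_pos: [0.4157, 0.0191, 0.164]
tool_rot: [3.141, 0.008, -0.153]
contact_force: [1.2, 0.5, -2.5]
opening: 0.0155
grip_force: 60.0
```

Request:
step_arm --increments '[{"delta_pos": [0,0,-3],"dr": [0,0,0],"fingers": 1},{"delta_pos": [0,0,-6],"dr": [0,0,0],"fingers": 1},{"delta_pos": [0,0,-6],"dr": [0,0,0],"fingers": 1},{"delta_pos": [0,0,-6],"dr": [0,0,0],"fingers": 1},{"delta_pos": [0,0,-6],"dr": [0,0,0],"fingers": 1}]'

```text
time: 8.57
tool_pos: [0.4169, 0.0192, 0.2238]
tool_rot: [3.141, 0.002, -0.153]
contact_force: [0.2, -0.2, -2.9]
opening: 0.0158
grip_force: 60.0
```

```bash
python3 -c "
from h import *
pi=np.pi
mv(([.5456,-.2771,.215],[pi,0,.366]))
im=np.hstack([viewer.read_camera('side')[120:260,200:330],viewer.read_camera('top')[160:300,210:340]])
cv2.imwrite('pics/k2.png',cv2.resize(im[:,:,::-1],None,fx=3,fy=3,interpolation=2))"
```

```text
delta_pos [17.226 27.325  0.843] dr [ -0.028   0.133 -29.714]
t 8.575 [0.417 0.019 0.224] [ 3.141  0.002 -0.153] F [ 0.197 -0.15  -2.88 ] op 0.01583312090331014 q [-0.138  0.148  1.796 -0.     1.2    1.585]
```

View pics/k2.png

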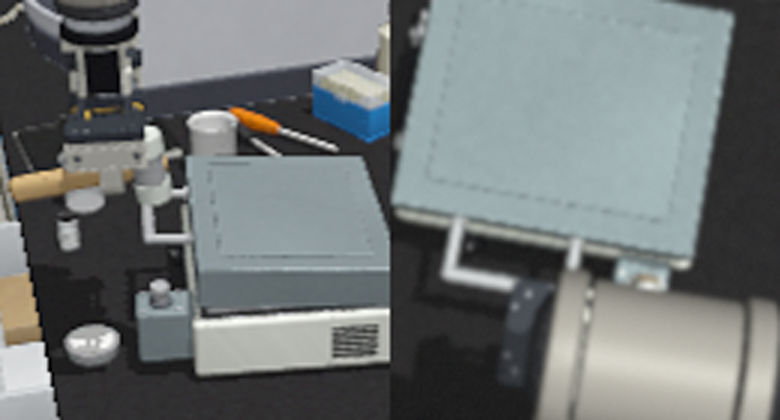

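The hood is ajar: there is a dark gap under its front edge at side crop (260,308). The mallet has tilted head-up by roughly 10° in the grip, so I'll measure that and level it before setting it down.

Request:
step_arm --increments '[{"delta_pos": [1.5,4,0],"dr": [0,0,-5],"fingers": 1},{"delta_pos": [4.5,9,0],"dr": [0,0,-11],"fingers": 1},{"delta_pos": [7.5,14,0],"dr": [0,0,-17],"fingers": 1},{"delta_pos": [11,19,0],"dr": [0,0,-22],"fingers": 1},{"delta_pos": [14.5,24,0.2],"dr": [0,0,-27],"fingers": 1}]'

```text
time: 9.3
tool_pos: [0.525, -0.242, 0.222]
tool_rot: [-3.141, 0.0, 0.321]
contact_force: [0.9, 0.3, -2.7]
opening: 0.0154
grip_force: 60.0
```

```bash
python3 -c "
from h import *
pi=np.pi
mv(([.5456,-.2771,.12],[pi,0,.366]))"
```

```text
delta_pos [ 0.849  3.987 10.202] dr [-0.037  0.024 -2.551]
t 9.3 [ 0.525 -0.242  0.222] [-3.141  0.     0.321] F [ 0.874  0.291 -2.709] op 0.015417180455638667 q [-0.565  0.444  1.38   0.     1.319  0.685]
```

Request:
step_arm --increments '[{"delta_pos": [0.5,2,3],"dr": [0,0,-1.5],"fingers": 1},{"delta_pos": [0.8,4,6],"dr": [0,0,-2.6],"fingers": 1},{"delta_pos": [0.8,4,10],"dr": [0,0,-2.6],"fingers": 1},{"delta_pos": [0.8,4,10],"dr": [0,0,-2.6],"fingers": 1},{"delta_pos": [0.8,4,10],"dr": [0,0,-2.6],"fingers": 1}]'

```text
time: 9.93
tool_pos: [0.5452, -0.2758, 0.1238]
tool_rot: [3.141, -0.001, 0.364]
contact_force: [0.4, -0.1, -1.7]
opening: 0.0155
grip_force: 60.0
```

```bash
cat > tilt.py <<'E'
from h import *
mv(([.5456,-.2771,.022],[np.pi,0,.366]))
s=robot.observe();t=s["tool_pos"];y=s["tool_rot"][2]
im=viewer.read_camera("side");cv2.imwrite("pics/t.png",im[:,:,::-1])
m=cv2.inRange(cv2.cvtColor(im,cv2.COLOR_RGB2HSV),(8,80,60),(25,255,255));m[:200]=0;m[:,:220]=0;m[:,340:]=0
k,l,st,c=cv2.connectedComponentsWithStats(m)
i=1+np.argmax(st[1:,4]);p=np.argwhere(l==i)[:,::-1]
u=np.array([np.cos(y),np.sin(y),0]);n=np.array([-u[1],u[0],0]);Q=[]
cols=np.unique(p[:,0])[2:-2]
for cx in cols:
    vv=p[p[:,0]==cx,1];o,d=ray("side",cx,vv.mean());k=n@(t-o)/(n@d);X=o+k*d;Q.append([(X-t)@u,X[2]])
Q=np.array(Q);f=np.polyfit(*Q.T,1);print(st[i],"tilt deg",np.degrees(np.arctan(f[0])),"x range",Q[:,0].min(),Q[:,0].max(),"z of handle axis at grip",f[1])
E
python3 tilt.py
```

```text
delta_pos [-0.016  0.125 10.18 ] dr [ 0.062 -0.041 -0.095]
t 9.925 [ 0.545 -0.276  0.124] [ 3.141 -0.001  0.364] F [ 0.414 -0.114 -1.691] op 0.015492938952484287 q [-0.594  0.589  1.417 -0.     1.135  0.613]
[273 253  33  27 348] tilt deg 6.149505599353733 x range -0.09850327813712269 -0.010690539411076415 z of handle axis at grip 0.13872407981123072
```

Request:
step_arm --increments '[{"delta_pos": [0,0,3],"dr": [0,-3,0],"fingers": 1},{"delta_pos": [0,0,6],"dr": [0,-6,0],"fingers": 1},{"delta_pos": [0,0,8],"dr": [0,-6,0],"fingers": 1},{"delta_pos": [0,0,8.5],"dr": [0,-6,0],"fingers": 1},{"delta_pos": [0,0,8.5],"dr": [0,-6,0],"fingers": 1}]'

```text
time: 10.6
tool_pos: [0.5453, -0.276, 0.0391]
tool_rot: [3.14, 0.103, 0.364]
contact_force: [0.1, 0.4, -2.3]
opening: 0.0159
grip_force: 60.0
```

```bash
python3 tilt.py
```

```text
delta_pos [0.166 0.109 1.707] dr [ 0.098  5.923 -0.112]
t 10.6 [ 0.545 -0.276  0.039] [3.14  0.103 0.364] F [ 0.106  0.382 -2.281] op 0.0158812766183105 q [-0.551  0.726  1.422 -0.095  1.058  0.706]
[275 277  32  24 315] tilt deg -0.30047723434620527 x range -0.0951195805371068 -0.006944482388194323 z of handle axis at grip 0.05328014948842336
```

Request:
step_arm --increments '[{"delta_pos": [0.1,0,0.8],"dr": [0,0,0],"fingers": 1},{"delta_pos": [0.15,0,1.4],"dr": [0,0,0],"fingers": 1},{"delta_pos": [0.2,0,1.7],"dr": [0,0,0],"fingers": 1},{"delta_pos": [0.2,0,1.8],"dr": [0,0,0],"fingers": 1},{"delta_pos": [0.2,0,1.8],"dr": [0,0,0],"fingers": 1}]'

```text
time: 11.28
tool_pos: [0.5447, -0.2756, 0.0196]
tool_rot: [3.142, 0.105, 0.364]
contact_force: [0.5, -1.0, -2.0]
opening: 0.0156
grip_force: 60.0
```

Request:
step_arm --increments '[{"delta_pos": [0,0,0],"dr": [0,0,0],"fingers": 0},{"delta_pos": [0,0,0],"dr": [0,0,0],"fingers": 0},{"delta_pos": [0,0,0],"dr": [0,0,0],"fingers": 0},{"delta_pos": [0,0,0],"dr": [0,0,0],"fingers": 0},{"delta_pos": [0,0,0],"dr": [0,0,0],"fingers": 0}]'

```text
time: 11.9
tool_pos: [0.5448, -0.2756, 0.0197]
tool_rot: [3.141, 0.105, 0.364]
contact_force: [-0.2, -0.4, -0.7]
opening: 0.0461
grip_force: 0.0
```

Request:
step_arm --increments '[{"delta_pos": [0,0,-3],"dr": [0,0,0],"fingers": 0},{"delta_pos": [0,0,-8],"dr": [0,0,0],"fingers": 0},{"delta_pos": [0,0,-14],"dr": [0,0,0],"fingers": 0},{"delta_pos": [0,0,-19],"dr": [0,6,0],"fingers": 0},{"delta_pos": [0,0,-22],"dr": [0,6,0],"fingers": 0}]'

```text
time: 12.52
tool_pos: [0.5662, -0.2681, 0.2421]
tool_rot: [3.138, -0.004, 0.363]
contact_force: [0.1, -0.1, 0.1]
opening: 0.0462
grip_force: 0.0
```

```bash
python3 -c "
from h import *
mv()
im=viewer.read_camera('side')
m=cv2.inRange(cv2.cvtColor(im,cv2.COLOR_RGB2HSV),(8,80,60),(25,255,255))
k,l,st,c=cv2.connectedComponentsWithStats(m)
for i in range(1,k):
    if st[i,4]>40 and 265<c[i][0]<335 and c[i][1]>255: print(st[i],c[i],cv2.minAreaRect(np.argwhere(l==i)[:,::-1].astype(np.float32)))
"
```

```text
t 12.525 [ 0.566 -0.268  0.242] [ 3.138 -0.004  0.363] F [ 0.1   -0.125  0.101] op 0.04622165404122936 q [-0.565  0.52   1.199  0.001  1.418  0.643]
[275 280  39  26 384] [293.336 292.901] ((294.20001220703125, 292.4000244140625), (9.838699340820312, 43.826927185058594), 63.43495178222656)
```

The mallet is standing where it started. Next I go to the bar.

```bash
cat >> h.py <<'E'
def bar(th,dz=-.019):
    f=np.arctan2(16,252)+th;r=.2525;a=-.156
    x,z=.1-r*np.cos(f),.092+r*np.sin(f)
    return [.6085+x*np.cos(a)-.02*np.sin(a),.0785+x*np.sin(a)+.02*np.cos(a),z+dz]
def bars(ths): mv(*[(bar(t),[np.pi,0,1.415]) for t in ths])
E
python3 -c "
from h import *
p=bar(.075);print(p);p[2]=.22
mv((p,[np.pi,0,1.415]))"
```

```text
[np.float64(0.4633445464009056), np.float64(0.12157559916141919), np.float64(0.10783628284147721)]
delta_pos [  4.102 -40.181   2.266] dr [  0.591  -0.09  -60.242]
t 12.575 [ 0.568 -0.268  0.246] [ 3.134 -0.006  0.364] F [0.129 0.357 1.723] op 0.04600597697177769 q [-0.564  0.518  1.193  0.     1.421  0.643]
```

Request:
step_arm --increments '[{"delta_pos": [0.5,-4,0],"dr": [0,0,-5],"fingers": 0.35},{"delta_pos": [1,-9,0],"dr": [0,0,-15],"fingers": 0.35},{"delta_pos": [1.5,-15,0],"dr": [0,0,-25],"fingers": 0.35},{"delta_pos": [2,-20,0],"dr": [0,0,-35],"fingers": 0.35},{"delta_pos": [2.6,-25,0],"dr": [0,0,-45],"fingers": 0.35}]' --newtons 40

```text
time: 13.2
tool_pos: [0.5006, -0.0229, 0.2381]
tool_rot: [-3.141, 0.0, 1.155]
contact_force: [0.9, 0.2, 0.8]
opening: 0.0299
grip_force: 0.0
```

```bash
python3 -c "
from h import *
p=bar(.075);p[2]=.2
mv((p,[np.pi,0,1.415]))"
```

```text
delta_pos [11.711 -9.243  3.814] dr [ -0.009   0.004 -14.88 ]
t 13.2 [ 0.501 -0.023  0.238] [-3.141  0.     1.155] F [0.875 0.214 0.797] op 0.029905847936925842 q [-0.199  0.289  1.568 -0.     1.284  0.217]
```

Request:
step_arm --increments '[{"delta_pos": [4,-3,0],"dr": [0,0,-6],"fingers": 0.35},{"delta_pos": [8,-6.2,1],"dr": [0,0,-12],"fingers": 0.35},{"delta_pos": [11.7,-9.2,2.5],"dr": [0,0,-15],"fingers": 0.35},{"delta_pos": [11.7,-9.2,3.8],"dr": [0,0,-15],"fingers": 0.35},{"delta_pos": [11.7,-9.2,3.8],"dr": [0,0,-15],"fingers": 0.35}]'

```text
time: 13.82
tool_pos: [0.4649, 0.1195, 0.1994]
tool_rot: [-3.14, 0.001, 1.412]
contact_force: [0.4, 0.3, 1.0]
opening: 0.0295
grip_force: 0.0
```

```bash
python3 -c "
from h import *
bars([.075])
im=np.hstack([viewer.read_camera('side')[100:250,200:350],viewer.read_camera('top')[150:300,190:340]])
cv2.imwrite('pics/b1.png',cv2.resize(im[:,:,::-1],None,fx=2.6,fy=2.6,interpolation=2))"
```

```text
delta_pos [ 0.188 -0.164  9.157] dr [-0.108  0.061 -0.197]
t 13.825 [0.465 0.12  0.199] [-3.14   0.001  1.412] F [0.41  0.332 1.015] op 0.029540685824151515 q [ 0.092  0.287  1.685 -0.001  1.172  0.252]
```

View pics/b1.png

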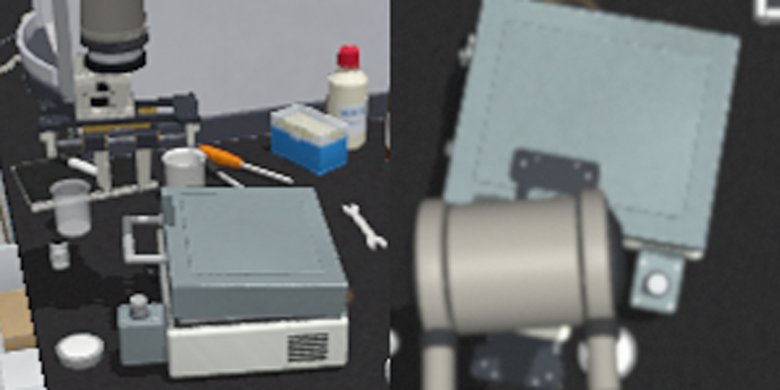

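The fingers straddle the bar (side crop: fingertips x 112–148, bar x 125), and the gripper body extends over the hood with room to spare. Descend and close.

Request:
step_arm --increments '[{"delta_pos": [0.2,-0.1,3],"dr": [0,0,0],"fingers": 0.35},{"delta_pos": [0.2,-0.1,6],"dr": [0,0,0],"fingers": 0.35},{"delta_pos": [0.2,-0.1,8.2],"dr": [0,0,0],"fingers": 0.35},{"delta_pos": [0.2,-0.1,9.2],"dr": [0,0,0],"fingers": 0.35},{"delta_pos": [0.2,-0.1,9.2],"dr": [0,0,0],"fingers": 0.35}]'

```text
time: 14.55
tool_pos: [0.465, 0.1214, 0.1084]
tool_rot: [-3.141, 0.0, 1.41]
contact_force: [-0.1, 0.2, -0.1]
opening: 0.0298
grip_force: 0.0
```

Request:
step_arm --increments '[{"delta_pos": [0,0,0],"dr": [0,0,0],"fingers": 1},{"delta_pos": [0,0,0],"dr": [0,0,0],"fingers": 1},{"delta_pos": [0,0,0],"dr": [0,0,0],"fingers": 1},{"delta_pos": [0,0,0],"dr": [0,0,0],"fingers": 1},{"delta_pos": [0,0,0],"dr": [0,0,0],"fingers": 1}]' --newtons 40

```text
time: 15.18
tool_pos: [0.4646, 0.1221, 0.1085]
tool_rot: [3.141, 0.0, 1.412]
contact_force: [-0.7, -0.4, 1.9]
opening: 0.0107
grip_force: 40.0
```

```bash
python3 -c "
from h import *
bars([.075,.1,.15,.2,.25,.3,.35])"
```

```text
delta_pos [-0.072 -0.12   0.069] dr [ 0.009  0.    -0.2  ]
delta_pos [-0.071 -0.025 -0.555] dr [ 0.009  0.    -0.2  ]
delta_pos [-0.071  0.211 -1.795] dr [ 0.009  0.    -0.2  ]
delta_pos [-0.07   0.51  -3.022] dr [ 0.009  0.    -0.2  ]
delta_pos [-0.069  0.869 -4.232] dr [ 0.009  0.    -0.2  ]
delta_pos [-0.067  1.288 -5.423] dr [ 0.009  0.    -0.2  ]
delta_pos [-0.066  1.766 -6.591] dr [ 0.009  0.    -0.2  ]
t 15.175 [0.465 0.122 0.109] [3.141 0.    1.412] F [-0.676 -0.412  1.932] op 0.01068205950201449 q [ 0.097  0.399  1.808 -0.     0.935  0.257]
```

Request:
step_arm --increments '[{"delta_pos": [0,0.1,-0.6],"dr": [0,0,0],"fingers": 1},{"delta_pos": [0,0.3,-1.8],"dr": [0,0,0],"fingers": 1},{"delta_pos": [0,0.6,-3.1],"dr": [0,0,0],"fingers": 1},{"delta_pos": [0,1.0,-4.3],"dr": [0,0,0],"fingers": 1},{"delta_pos": [0,1.4,-5.5],"dr": [0,0,0],"fingers": 1}]'

```text
time: 15.8
tool_pos: [0.4781, 0.12, 0.1642]
tool_rot: [-3.14, -0.0, 1.411]
contact_force: [-1.8, 2.3, -3.3]
opening: 0.0108
grip_force: 40.0
```

```bash
python3 -c "
from h import *
bars([.3,.35,.4,.45,.5,.55])"
```

```text
delta_pos [-0.069 -0.073  0.142] dr [-0.074 -0.    -0.208]
delta_pos [-0.067  0.404 -1.026] dr [-0.074 -0.    -0.208]
delta_pos [-0.065  0.938 -2.17 ] dr [-0.074 -0.    -0.208]
delta_pos [-0.063  1.529 -3.286] dr [-0.074 -0.    -0.208]
delta_pos [-0.061  2.175 -4.37 ] dr [-0.074 -0.    -0.208]
delta_pos [-0.058  2.874 -5.421] dr [-0.074 -0.    -0.208]
t 15.8 [0.478 0.12  0.164] [-3.14  -0.     1.411] F [-1.824  2.269 -3.327] op 0.010795149536328087 q [0.09  0.347 1.704 0.    1.092 0.249]
```

Request:
step_arm --increments '[{"delta_pos": [0,0.5,-1.1],"dr": [0,0,0],"fingers": 1},{"delta_pos": [0,1.0,-2.3],"dr": [0,0,0],"fingers": 1},{"delta_pos": [0,1.6,-3.4],"dr": [0,0,0],"fingers": 1},{"delta_pos": [0,2.2,-4.5],"dr": [0,0,0],"fingers": 1},{"delta_pos": [0,2.9,-5.5],"dr": [0,0,0],"fingers": 1}]'

```text
time: 16.42
tool_pos: [0.5056, 0.1157, 0.2194]
tool_rot: [-3.138, -0.0, 1.412]
contact_force: [-7.3, 4.2, 2.2]
opening: 0.0106
grip_force: 40.0
```

```bash
python3 -c "
from h import *
bars([.55,.6,.65,.7,.75,.8])"
```

```text
delta_pos [-0.073  0.094  0.106] dr [-0.211 -0.009 -0.193]
delta_pos [-0.071  0.843 -0.91 ] dr [-0.211 -0.009 -0.193]
delta_pos [-0.068  1.641 -1.888] dr [-0.211 -0.009 -0.193]
delta_pos [-0.065  2.488 -2.825] dr [-0.211 -0.009 -0.193]
delta_pos [-0.062  3.38  -3.718] dr [-0.211 -0.009 -0.193]
delta_pos [-0.059  4.315 -4.566] dr [-0.211 -0.009 -0.193]
t 16.425 [0.506 0.116 0.219] [-3.138 -0.     1.412] F [-7.256  4.196  2.211] op 0.010633204013131328 q [0.076 0.338 1.55  0.001 1.256 0.235]
```

Request:
step_arm --increments '[{"delta_pos": [0,0.7,-1.1],"dr": [0,0,0],"fingers": 1},{"delta_pos": [0,1.5,-2.1],"dr": [0,0,0],"fingers": 1},{"delta_pos": [0,2.3,-3.0],"dr": [0,0,0],"fingers": 1},{"delta_pos": [0,3.2,-3.9],"dr": [0,0,0],"fingers": 1},{"delta_pos": [0,3.6,-4.3],"dr": [0,0,0],"fingers": 1}]'

```text
time: 17.05
tool_pos: [0.5422, 0.11, 0.2637]
tool_rot: [-3.141, -0.001, 1.412]
contact_force: [-8.2, 5.1, 6.2]
opening: 0.0109
grip_force: 40.0
```

```bash
python3 -c "
from h import *
bars([.75,.775,.8,.825,.85,.875])"
```

```text
delta_pos [-0.081 -0.307  0.724] dr [-0.009 -0.053 -0.19 ]
delta_pos [-0.079  0.157  0.297] dr [-0.009 -0.053 -0.19 ]
delta_pos [-0.077  0.632 -0.12 ] dr [-0.009 -0.053 -0.19 ]
delta_pos [-0.075  1.117 -0.524] dr [-0.009 -0.053 -0.19 ]
delta_pos [-0.073  1.611 -0.916] dr [-0.009 -0.053 -0.19 ]
delta_pos [-0.071  2.116 -1.296] dr [-0.009 -0.053 -0.19 ]
t 17.05 [0.542 0.11  0.264] [-3.141 -0.001  1.412] F [-8.195  5.117  6.173] op 0.01093525369145173 q [0.061 0.369 1.38  0.001 1.392 0.22 ]
```

```bash
cat >> h.py <<'E'
def ang():
    s=robot.observe();a=-.156;d=s["tool_pos"]-[.6085,.0785,0]
    x=d[0]*np.cos(a)+d[1]*np.sin(a)-.1;z=d[2]+.019-.092
    print("theta",np.arctan2(z,-x)-np.arctan2(16,252),"r",np.hypot(x,z))
E
python3 -c "
from h import *
ang()"
```

```text
theta 0.7781891678146778 r 0.2557568408933534
```

Request:
step_arm --increments '[{"delta_pos": [0,0.3,-0.4],"dr": [0,0,0],"fingers": 1},{"delta_pos": [0,0.8,-0.8],"dr": [0,0,0],"fingers": 1},{"delta_pos": [0,1.2,-1.2],"dr": [0,0,0],"fingers": 1},{"delta_pos": [0,1.7,-1.6],"dr": [0,0,0],"fingers": 1},{"delta_pos": [0,1.9,-1.7],"dr": [0,0,0],"fingers": 1}]'

```text
time: 17.68
tool_pos: [0.5614, 0.1068, 0.2801]
tool_rot: [3.141, -0.001, 1.412]
contact_force: [-7.0, 3.2, 8.5]
opening: 0.0106
grip_force: 40.0
```

```bash
python3 -c "
from h import *
ang()
bars([.72,.8,.85,.9])
from h import *
im=viewer.read_camera('side')[60:260,180:380]
cv2.imwrite('pics/h1.png',cv2.resize(im[:,:,::-1],None,fx=3,fy=3,interpolation=2))"
```

```text
theta 0.8776964243601794 r 0.2562256411002489
delta_pos [-0.072 -2.803  2.887] dr [ 0.05  -0.038 -0.19 ]
delta_pos [-0.066 -1.321  1.516] dr [ 0.05  -0.038 -0.19 ]
delta_pos [-0.063 -0.34   0.72 ] dr [ 0.05  -0.038 -0.19 ]
delta_pos [-0.059  0.678 -0.025] dr [ 0.05  -0.038 -0.19 ]
t 17.675 [0.561 0.107 0.28 ] [ 3.141 -0.001  1.412] F [-7.042  3.163  8.491] op 0.010558277084050492 q [0.054 0.395 1.297 0.    1.449 0.213]
```

View pics/h1.png

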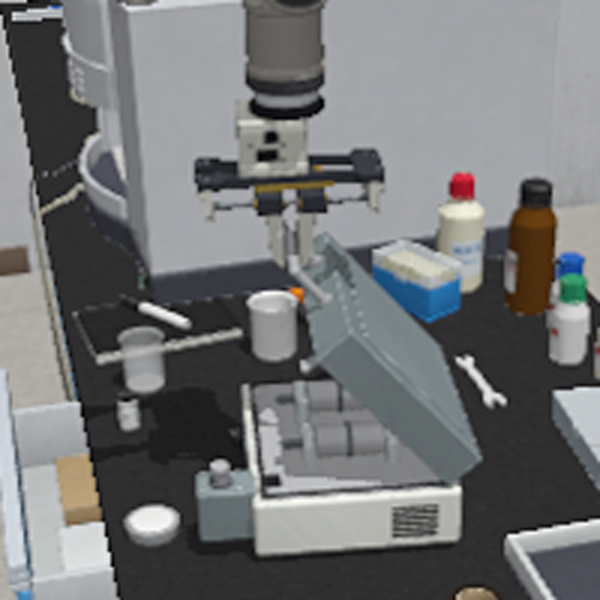

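The hood is raised and the fingers hold the bar at crop (292,262). I'll work out the hood angle from its right top edge, which runs from crop (352,335) to (479,460).

```bash
python3 -c "
from h import *
a=-.156;n=np.array([-np.sin(a),np.cos(a),0]);u=np.array([np.cos(a),np.sin(a),0]);o0=np.array([.6085,.0785,0])
def pt(x,y,ym):
    o,d=ray('side',180+x/3,60+y/3);k=(n@(o0-o)+ym)/(n@d);X=o+k*d;return np.array([(X-o0)@u,X[2]])
f,r,lf=pt(352,335,-.125),pt(479,460,-.125),pt(312,378,-.125)
print(f,r,lf,'edge',np.arctan2(f[1]-r[1],r[0]-f[0]))
for X in (f,): print('front corner th',np.arctan2(X[1]-.092,.1-X[0])-np.arctan2(.036,.205))
c=np.array([-.105,.128]);H=np.array([.1,.092])
b=pt(292,262,.02);print('bar',b,np.arctan2(b[1]-.092,.1-b[0])-.0634,np.hypot(b[1]-.092,.1-b[0]))
"
```

```text
[-0.003  0.265] [0.129 0.11 ] [-0.043  0.22 ] edge 0.8639071661687272
front corner th 0.8599755704962035
bar [-0.049  0.279] 0.8330351776250648 0.23915682407408215
```

Request:
step_arm --increments '[{"delta_pos": [0,-0.5,0.3],"dr": [0,0,0],"fingers": 1},{"delta_pos": [0,-1.1,0.8],"dr": [0,0,0],"fingers": 1},{"delta_pos": [0,-1.7,1.3],"dr": [0,0,0],"fingers": 1},{"delta_pos": [0,-2.3,1.8],"dr": [0,0,0],"fingers": 1},{"delta_pos": [0,-3.0,2.3],"dr": [0,0,0],"fingers": 1}]'

```text
time: 18.35
tool_pos: [0.533, 0.1112, 0.2551]
tool_rot: [3.138, -0.0, 1.411]
contact_force: [9.2, 3.0, -6.7]
opening: 0.0106
grip_force: 40.0
```

Request:
step_arm --increments '[{"delta_pos": [0,0,0],"dr": [0,0,0],"fingers": 1},{"delta_pos": [0,0,0],"dr": [0,0,0],"fingers": 1},{"delta_pos": [0,0,0],"dr": [0,0,0],"fingers": 1},{"delta_pos": [0,0,0],"dr": [0,0,0],"fingers": 1},{"delta_pos": [0,0,0],"dr": [0,0,0],"fingers": 1}]'

```text
time: 18.98
tool_pos: [0.5326, 0.1112, 0.2547]
tool_rot: [3.14, -0.0, 1.411]
contact_force: [3.9, 3.5, -3.2]
opening: 0.0105
grip_force: 40.0
```

```bash
python3 -c "
from h import *
ang(); mv()
a=-.156;n=np.array([-np.sin(a),np.cos(a),0]);u=np.array([np.cos(a),np.sin(a),0]);o0=np.array([.6085,.0785,0])
im=viewer.read_camera('side');cv2.imwrite('pics/h2.png',im[:,:,::-1]);old=cv2.imread('pics/h1.png')
# track front-top-right hood corner and lower-front corner by template from predicted positions
g=cv2.cvtColor(im,cv2.COLOR_RGB2GRAY)
e=cv2.Canny(g,40,120)
L=cv2.HoughLinesP(e[150:225,275:350],1,np.pi/180,15,minLineLength=15,maxLineGap=3)
def pt(x,y,ym=-.125):
    o,d=ray('side',x,y);k=(n@(o0-o)+ym)/(n@d);X=o+k*d;return np.array([(X-o0)@u,X[2]])
for l in L.reshape(-1,4):
    p,q=pt(l[0]+275,l[1]+150),pt(l[2]+275,l[3]+150);print(l+[275,150,275,150],p,q,'slope',np.arctan2(p[1]-q[1],q[0]-p[0]))
"
```

```text
theta 0.726290414025128 r 0.2558154144315161
t 18.975 [0.533 0.111 0.255] [ 3.14  -0.     1.411] F [ 3.944  3.498 -3.245] op 0.010531287786787205 q [ 0.065  0.356  1.424 -0.     1.36   0.225]
[292 150 326 175] [-0.018  0.335] [0.082 0.248] slope 0.714354803520962
[287 176 339 212] [-0.033  0.253] [0.127 0.115] slope 0.7093885364429853
[309 186 331 202] [0.032 0.215] [0.1   0.154] slope 0.7273632279080229
[300 202 333 224] [0.005 0.161] [0.11  0.071] slope 0.706073374538452
[275 167 282 214] [-0.067  0.284] [-0.051  0.122] slope 1.4680811472338484
[283 157 287 178] [-0.044  0.314] [-0.033  0.246] slope 1.4201159798190202
[275 220 304 220] [-0.073  0.101] [0.018 0.094] slope 0.08012856126625442
[325 173 339 210] [0.079 0.255] [0.127 0.123] slope 1.2225313620949882
[276 223 312 221] [-0.07  0.09] [0.043 0.088] slope 0.014023775945787324
[291 166 294 182] [-0.021  0.284] [-0.013  0.231] slope 1.4150557374144812
[291 197 322 217] [-0.022  0.18 ] [0.074 0.101] slope 0.692093537728081
[290 224 333 221] [-0.026  0.082] [0.11  0.083] slope -0.002645677294943577
[306 184 322 196] [0.023 0.222] [0.072 0.177] slope 0.7416028548957181
[280 187 284 209] [-0.055  0.217] [-0.044  0.139] slope 1.437874571055464
[312 194 333 209] [0.041 0.186] [0.108 0.128] slope 0.7238493121831694
```

The image edges give about 0.71 rad and the arm pose 0.726, so the hood is about 5° below balance. One still hold, then I hand in.

Request:
step_arm --increments '[{"delta_pos": [0,0,0],"dr": [0,0,0],"fingers": 1},{"delta_pos": [0,0,0],"dr": [0,0,0],"fingers": 1},{"delta_pos": [0,0,0],"dr": [0,0,0],"fingers": 1},{"delta_pos": [0,0,0],"dr": [0,0,0],"fingers": 1},{"delta_pos": [0,0,0],"dr": [0,0,0],"fingers": 1}]'

```text
time: 19.65
tool_pos: [0.5326, 0.1113, 0.2547]
tool_rot: [3.14, -0.0, 1.411]
contact_force: [3.6, 3.1, -2.9]
opening: 0.0105
grip_force: 40.0
```

```bash
python3 -c "
from h import *
ang(); print(robot.hand_in())"
```

```text
theta 0.7263175283032645 r 0.2558192080424746
the job is handed in; nothing more can be done
None
```

The job is handed in at 19.7 s: the mallet knocked the plunger and freed the hood, the mallet is back standing where it started, and the arm took the hood to about 0.86 rad and is now holding it still at about 0.72 rad, roughly 5° below balance.

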